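Wedge the meat pounder's handle into its head

ROBOT

A 6-joint arm with a two-finger parallel gripper is mounted at the origin on a cart in front of the work surface, level with it; the furniture and walls round the work are solid. World frame = base frame: x ahead of the robot, y to its left, z up, the work surface at z = 0. Lengths are in m, angles in rad, forces in N, time in s.
With the tool pointing down it reaches from about 0.4 to 0.925 m from the base axis. Payload 12.5 kg.
Tool frame: the origin (TCP) lies on the centre line of the jaws, within the pads' length; the fingertips stand robot.tcp_to_tips ahead of it and the grasp point (between the pads) lies 2 mm behind it (robot.tcp_to_tips is the distance from the TCP to the fingertips, in m); z points along the fingers, y is the line along which they close (so a half turn about z gives the same grasp; the last joint's range is limited). The gripper opens to 95 mm and grips with 3 to 60 N. Pads are 20 mm wide; open, the fingers measure 119 mm over their backs; the gripper's body (75 mm by 180 mm) begins 59 mm behind the grasp point.
Start: joints at [1.131, 0.491, 1.559, -0, 1.092, -0.106], TCP at [0.205, 0.591, 0.232] pointing down, gripper open.
Joint ranges: [-3.1, 3.1], [-0.84, 2.19], [0.05, 2.79], [-1.13, 4.28], [0.06, 2.93], [-2.69, 2.69]. Speed limits (rad/s): [2.22, 2.22, 2.79, 3.14, 3.14, 3.14].

INTERFACE

Orientations are given as a unit quaternion [x, y, z, w].
In Python, from rig import robot, fingers, ik, snapshot, calibration, boxes_of, pinpoint, current_t, current_qpos, current_joint_vel, current_joint_torque, current_tcp_pos, current_tool_rot, current_ft_force, current_moment, current_grip_width, current_grip_force gives the robot as it stands. Calls block until the motion is done:
- robot.move_pose(position, orientation): joint-space move of the TCP to a pose.
- robot.servo_line(position, attitude=None, v=0.15, until_force=None): straight line of the TCP; attitude=None keeps the orientation; v is the mean speed in m/s. With until_force (N) it stops when the force on the tool has changed by that much, and returns True; else False.
- robot.movej(angles): joint-space move.
- fingers.ungrasp() and fingers.grab(newtons=None): open the fingers fully, or close them until they stop; newtons is the grip in N (None keeps the last).
- robot.wait(seconds).
- ik(position, orientation): joint angles nearest the present ones, or None.
- snapshot(name): name is "side" or "top"; returns the picture (384x512x3 uint8, red, green, blue); there is no depth.
- calibration(name): a dict with "K" (3x3 intrinsics, pixels), "origin" and "orientation" of the camera in the world. Camera axes: x right, y down, z forward; pixel columns grow to the right and rows downward; lengths in m; the calibration is good to about 2 mm. A picture is of the moment at which its call begins. calibration takes no time and is no camera call.
A pose or a line that the arm cannot do raises robot.MotionError and nothing moves.
- robot.close_job(): hands the job in; it is judged then, once.
Trained networks look in the newest picture that a camera, given by its name, has taken for a name from the list of things; names that differ only in an ending like _2 or _b are one class to them, and where a whole thing is asked for, a point or a joint stands for the part that bears it (a point fixed in the world has none). Each returns a list of dicts, best first, with "p" (0 to 1); they miss things now and then, are a little off and sometimes report something else, mostly with a low value. They report only what shows in the picture. A call takes as long as a camera call. They do not tell look-alikes from the thing itself.
- boxes_of(camera, query): "rect" ([left, top, right, bottom] in pixels, round what is visible of it).
- pinpoint(camera, query): "at" ([row, column] in pixels: a listed point, or the origin of a listed thing).
Readings, each from a call of its own:
- current_t(): time.
- current_qpos(): joint angles.
- current_joint_vel(): joint speeds.
- current_joint_torque(): joint torques, N m.
- current_tcp_pos(): TCP position.
- current_tool_rot(): TCP orientation.
- current_ft_force(): force on the tool from outside, world axes, zero at the start.
- current_moment(): the same for the moment, N m.
- current_grip_width(): finger opening in m.
- current_grip_force(): force on a finger pad.
Only numpy, scipy, OpenCV 4.12 (cv2) and the standard library are available. Lean on these libraries where they do the work, as an engineer would, in place of code of your own. Each camera call takes 0.05 s, during which the arm holds its last target. There are 200 camera calls.

TASK

Put the washed meat pounder back together: take its wooden handle out of the draining rack, stand the tapered shank in the socket of the steel head and tap or press it down firmly, without splitting the socket, until friction alone holds the head. Then lift the whole pounder by its handle and set it down gently, flat and upright with its whole face on the free part of the chopping board, leaving the onion and the garlic where they are.

Things in the scene. Friction and masses are not known exactly. Their poses are not given: they have to be found in the camera images.
- handle: Pounder's handle, 139 mm, 0.2 kg, upright in the draining rack. Origin: centre of the shank's lower tip; z up the handle. From the tip: round tapered steel shank to 39 mm (diameter 10 at the tip, 23 at the root); steel collar, diameter 31, to 47 mm; wooden grip to 139 mm: diameter 25 low down, 30 from 71 to 115 mm (grip it here), 26 above.
- head: Pounder's head: steel disc, 80 mm diameter, 13 mm thick, 0.44 to 0.66 kg, lying face down on the worktop, with an upright boss of 38 mm diameter on it, split by four slits and bound by a dark spring ring. Origin: centre of the flat face underneath; z up along the boss, whose top is 53 mm above the origin.
- socket_mouth (a point): Mouth of the tapered socket, centre of the boss's top; 20 mm wide. Dropped in, the shank's tip stands 18 to 31 mm above the head's face, by hidden wear; each further mm down takes 7 to 14 N; the collar never meets the boss. Driven in with 19 to 24 N it holds the head's weight by friction; with 6 N or less the head drops off; over 27 N the socket splits.
- drainer: Low fixed steel draining rack: drip tray 92 x 192 mm under a bridge plate whose top is 53 mm above the worktop. Origin: centre of its underside; y along its length. The bridge has 26 mm holes at y = -45, 8 and 55 mm: the handle stands in the first, its collar resting on the plate (shank tip 14 mm above the worktop), a teaspoon, 142 mm high, in the last.
- board: Wooden chopping board, 185 x 280 x 22 mm, fixed flat on the worktop. Origin: centre of its underside; x along the short side, y along the long side, top at z = 22 mm. The free part for the pounder is around x = -35, y = 75 mm in this frame.
- onion: Brown onion, 82 mm wide, 94 mm tall, standing on the board. Origin: centre of its underside. Leave it.
- garlic: Garlic bulb, 53 mm wide and tall, standing on the board. Origin: centre of its underside. Leave it.
Things that resemble listed ones, but are neither listed nor needed, are in the scene too. Leave any pink look-alike of the head alone.

How it is judged:
By the outcome, as a careful person would: the job done as asked, in the order asked, and still so for the second after the job is handed in, with the robot touching nothing.
It also fails if it takes over 64 s, if anything falls off the work surface, if the arm or the gripper's body presses on something with over 40 N, if the wrist force passes 120 N, or if a joint passes its speed limit or range.

## Working session

There is one attempt and no reset: what is moved stays moved. The work goes in short steps, each a Python script; the robot and the scene stay as the last script left them, time stands still between calls to the robot, and variables do not carry over. Pictures are saved under pics/ and viewed, at most 10 in all, crops included, and the job is handed in when it is done.

```bash
mkdir -p pics; ls; cat > h.py <<'E'
import numpy as np, cv2
from scipy.spatial.transform import Rotation as R
from rig import *
def ray(cam,row,col):
    c=calibration(cam);K=np.array(c["K"]);o=np.array(c["origin"])
    q=np.array(c["orientation"]);M=q if q.shape==(3,3) else R.from_quat(q).as_matrix()
    return o,M@np.linalg.inv(K)@np.array([col,row,1.])
def onz(cam,row,col,z):
    o,d=ray(cam,row,col);return o+d*(z-o[2])/d[2]
def proj(cam,P):
    c=calibration(cam);K=np.array(c["K"]);q=np.array(c["orientation"]);M=q if q.shape==(3,3) else R.from_quat(q).as_matrix()
    p=K@M.T@(np.array(P)-np.array(c["origin"]));return p[1]/p[2],p[0]/p[2]
E
cat > a.py <<'E'
from h import *
Z={"handle":.014,"head":0,"socket_mouth":.053,"drainer":0,"board":0,"onion":.022,"garlic":.022}
ims=[]
for c in("top","side"):
    im=snapshot(c);ims.append(im);cv2.imwrite(f"pics/{c}0.png",im[:,:,::-1])
    print(c,np.round(calibration(c)["origin"],3))
    for n in Z:
        for r in pinpoint(c,n)[:3]:
            print(n,round(r["p"],2),np.round(r["at"]),np.round(onz(c,*r["at"],Z[n]),3))
        if n in("handle","head","drainer","board"):
            for r in boxes_of(c,n)[:3]: print("  box",n,round(r["p"],2),np.round(r["rect"]))
print(current_t(),current_tool_rot(),robot.tcp_to_tips)
E
python3 a.py
```

```text
pics
top [ 0.218 -0.044  1.447]
handle 0.47 [186. 158.] [0.563 0.278 0.014]
  box handle 0.53 [144. 174. 162. 190.]
head 0.66 [200. 232.] [0.508 0.036 0.   ]
  box head 0.86 [196. 218. 221. 242.]
socket_mouth 0.79 [194. 233.] [0.515 0.032 0.053]
socket_mouth 0.63 [228. 202.] [0.414 0.133 0.053]
drainer 0.97 [196. 151.] [0.534 0.305 0.   ]
  box drainer 0.59 [117. 171. 176. 220.]
board 0.82 [195. 319.] [ 0.512 -0.249  0.   ]
  box board 0.9 [276. 162. 371. 228.]
onion 0.9 [175. 340.] [ 0.571 -0.321  0.022]
garlic 0.71 [176. 320.] [ 0.569 -0.254  0.022]
side [0.451 0.763 0.652]
handle 0.93 [298. 224.] [0.551 0.27  0.014]
  box handle 0.65 [210. 248. 226. 296.]
head 0.94 [254. 285.] [0.417 0.124 0.   ]
head 0.74 [227. 255.] [0.497 0.025 0.   ]
  box head 0.81 [237. 210. 266. 239.]
  box head 0.6 [272. 234. 304. 268.]
socket_mouth 0.88 [214. 249.] [0.51  0.037 0.053]
socket_mouth 0.65 [240. 291.] [0.405 0.129 0.053]
drainer 0.73 [321. 226.] [0.543 0.316 0.   ]
  box drainer 0.62 [192. 271. 269. 368.]
board 0.93 [171. 253.] [ 0.516 -0.257  0.   ]
board 0.44 [214. 248.] [ 0.52  -0.029  0.   ]
  box board 0.61 [226. 144. 286. 197.]
onion 0.96 [153. 239.] [ 0.568 -0.334  0.022]
garlic 0.62 [166. 235.] [ 0.574 -0.251  0.022]
1.2 [1.66122541e-01 9.86105114e-01 6.92933539e-05 1.92771116e-05] 0.017
```

```bash
python3 -c "
import cv2
a=cv2.imread('pics/top0.png')[140:250,110:390]; b=cv2.imread('pics/side0.png')[130:384,170:320]
cv2.imwrite('pics/c1.png',cv2.resize(a,(784,308),interpolation=cv2.INTER_CUBIC))
cv2.imwrite('pics/c2.png',cv2.resize(b,(350,593),interpolation=cv2.INTER_CUBIC))"
```

```text
(no output)
```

View pics/c1.png

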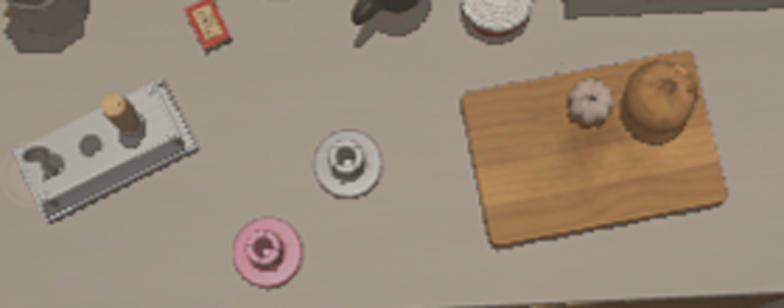

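View pics/c2.png

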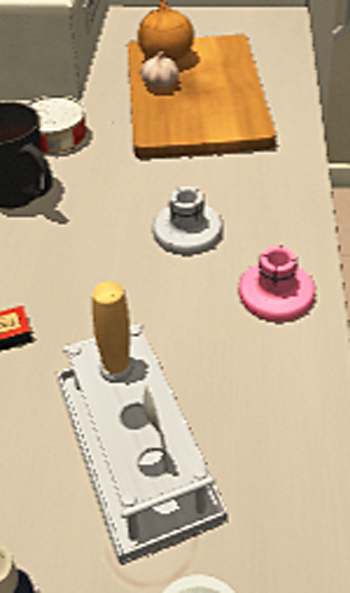

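The steel-grey head is at about (198, 234) in the top picture and the pink look-alike is at (228, 203). The steel one fits the description, so I leave the pink one. The handle stands in the hole nearest the robot's centre, at top (186, 155) and side (275, 218). The free part of the board is its near-left part.

```bash
cat >> h.py <<'E'
from scipy.optimize import least_squares
def down(d):
    y=np.array([d[0],d[1],0.]);y/=np.linalg.norm(y);z=np.array([0,0,-1.])
    return R.from_matrix(np.c_[np.cross(y,z),y,z]).as_quat()
def tri(obs,z=None,x0=(.5,0,.1)):
    f=lambda p:np.concatenate([np.array(proj(c,p if z is None else [p[0],p[1],z]))-a for c,a in obs])
    s=least_squares(f,x0 if z is None else x0[:2]);return s.x,s.fun
D=np.array([.90,.43])
def wood(im,r):  # mask centroid in rect l,t,r,b
    l,t,rr,b=r;h=cv2.cvtColor(im[t:b,l:rr],cv2.COLOR_RGB2HSV)
    m=((h[...,1]>95)&(h[...,0]>8)&(h[...,0]<28)&(h[...,2]>60)).astype(np.uint8)
    n,lab,st,ce=cv2.connectedComponentsWithStats(m);k=1+np.argmax(st[1:,4])
    return np.array([ce[k][1]+t,ce[k][0]+l]),st[k]
E
cat > b.py <<'E'
from h import *
rects={"top":(138,168,168,196),"side":(205,245,231,300)}
for c in rects:
    im=cv2.cvtColor(cv2.imread(f"pics/{c}0.png"),cv2.COLOR_BGR2RGB)
    a,st=wood(im,rects[c]);rects[c]=a;print(c,a,st)
def hull(c,x,y):
    P=[[x+r*np.cos(t),y+r*np.sin(t),.014+z] for z,r in((.047,.0125),(.071,.015),(.115,.015),(.139,.013)) for t in np.linspace(0,6.28,20)]
    h=cv2.convexHull(np.array([proj(c,p)[::-1] for p in P],np.float32));m=cv2.moments(h);return np.array([m["m01"],m["m10"]])/m["m00"]
for cs in(["top"],["side"],["top","side"]):
    s=least_squares(lambda p:np.concatenate([hull(c,*p)-rects[c] for c in cs]),[.555,.275]);print("handle",cs,s.x,s.fun)
print("mouth",tri([("top",[194.8,233.5]),("side",[214.2,249.6])]),tri([("top",[194.8,233.5]),("side",[214.2,249.6])],.053))
k=np.array([[462,93],[692,52],[727,200],[495,245]])/2.8+[110,140]
W=np.array([onz("top",b,a,.022)[:2] for a,b in k]);print("board",W,W.mean(0))
yv=W[0]-W[1]+W[3]-W[2];yv/=np.linalg.norm(yv);print(yv,W.mean(0)+.075*yv-.035*np.array([yv[1],-yv[0]]))
hx=s.x
for d in(D,-D):
    print(ik([*hx,.22],down(d)),ik([*hx,.105],down(d)))
E
python3 b.py
```

```text
top [177.8 150.8] [ 9  6 11 12 60]
side [268.85798817 217.29783037] [  4   5  17  40 507]Traceback (most recent call last):
  File "b.py", line 10, in <module>
    s=least_squares(lambda p:np.concatenate([hull(c,*p)-rects[c] for c in cs]),[.555,.275]);print("handle",cs,s.x,s.fun)
    return func(*args, **kwargs)
    result = trf(vector_fun.fun, vector_fun.jac, x0, f0, J0, lb, ub, ftol, xtol,
                 gtol, max_nfev, x_scale, loss_function, tr_solver,
                 tr_options.copy(), verbose, callback=callback_wrapped)
    return trf_no_bounds(
        fun, jac, x0, f0, J0, ftol, xtol, gtol, max_nfev, x_scale,
        loss_function, tr_solver, tr_options, verbose, callback=callback)
    f_new = fun(x_new)
    self._update_fun()
    ~~~~~~~~~~~~~~~~^^
    self.f = self.fun_wrapped(xp_copy(self.x))
             ~~~~~~~~~~~~~~~~^^^^^^^^^^^^^^^^^
    return np.atleast_1d(self.fun(x))
                         ~~~~~~~~^^^
    return self.f(x, *self.args, **self.kwargs)
           ~~~~~~^^^^^^^^^^^^^^^^^^^^^^^^^^^^^^
  File "b.py", line 10, in <lambda>
    s=least_squares(lambda p:np.concatenate([hull(c,*p)-rects[c] for c in cs]),[.555,.275]);print("handle",cs,s.x,s.fun)
                                             ~~~~^^^^^^
  File "b.py", line 8, in hull
    h=cv2.convexHull(np.array([proj(c,p)[::-1] for p in P],np.float32));m=cv2.moments(h);return np.array([m["m01"],m["m10"]])/m["m00"]
                               ~~~~^^^^^
  File "h.py", line 11, in proj
    c=calibration(cam);K=np.array(c["K"]);q=np.array(c["orientation"]);M=q if q.shape==(3,3) else R.from_quat(q).as_matrix()
ValueError: time passes only in moves, steps and waits
```

```bash
sed -i 's/^from rig import \*/from rig import *\nimport functools\ncalibration=functools.cache(calibration)/' h.py
sed -i 's/\[.555,.275\])/[.555,.275],diff_step=1e-2)/' b.py; python3 b.py
```

```text
top [177.8 150.8] [ 9  6 11 12 60]
side [268.85798817 217.29783037] [  4   5  17  40 507]
handle ['top'] [0.56647787 0.27761483] [-1.19264911e-07 -4.37450012e-07]
handle ['side'] [0.55775604 0.27524419] [-4.86613487e-07  8.95106609e-07]
handle ['top', 'side'] [0.5601346  0.27580202] [ 1.98011083  0.57818423  0.19264799 -1.23986648]
mouth (array([0.51196491, 0.02967192, 0.04827407]), array([ 0.90471583, -0.03558302, -0.16738317, -0.72521384])) (array([0.51140877, 0.03168337]), array([ 0.80151687, -0.7530166 , -1.07907534, -0.60845378]))
board [[ 0.58647465 -0.10740178]
 [ 0.62382743 -0.38086313]
 [ 0.44569197 -0.40486202]
 [ 0.40603314 -0.13556668]] [ 0.5155068 -0.2571734]
[-0.14048264  0.99008314] [ 0.47031769 -0.18783406]
[ 3.51791169e-01  5.01206565e-01  1.57427920e+00 -4.44089210e-16
  1.06610689e+00 -9.39211437e-02] [ 3.51791169e-01  6.33460595e-01  1.68034692e+00 -4.44089210e-16
  8.27785136e-01 -9.39211437e-02]
None None
```

```bash
cat > c.py <<'E'
from h import *
q=down(D);x,y=.558,.275
robot.move_pose([x,y,.22],q)
robot.servo_line([x,y,.106],v=.1)
fingers.grab(55);print("w",current_grip_width(),current_grip_force(),current_t())
f0=current_ft_force()
robot.servo_line([x,y,.19],v=.08)
print(f0,current_ft_force(),current_moment(),current_grip_width())
m=[.5115,.033]
robot.move_pose([*m,.22],q)
for c in("top","side"):
    im=snapshot(c);cv2.imwrite(f"pics/{c}1.png",im[:,:,::-1])
    for n in("handle","socket_mouth"): print(c,n,[(round(r["p"],2),np.round(r["at"],1)) for r in pinpoint(c,n)[:2]])
    print("expect tip",proj(c,[*m,.22-.092]),"mouth",proj(c,[*m,.053]),"grip top",proj(c,[*m,.22+.047]))
    print(boxes_of(c,"handle")[:1])
print(current_t(),current_tcp_pos(),current_ft_force())
a=cv2.imread("pics/top1.png")[150:250,180:290];b=cv2.imread("pics/side1.png")[120:250,190:320]
cv2.imwrite("pics/d.png",np.hstack([cv2.resize(a,(396,360),interpolation=2),cv2.resize(b,(400,360)[:2],interpolation=2)]))
E
python3 c.py
```

```text
w 0.029473769724210553 54.99411463737488 5.2667
[0.74700509 0.20336868 0.82437661] [-0.17033082  0.99193872 -2.31021303] [-0.11438227  0.00442403 -0.00708373] 0.029679839264332545
top handle [(0.73, array([195., 320.]))]
top socket_mouth []
expect tip (np.float64(190.51136233691992), np.float64(230.77596498298794)) mouth (np.float64(195.5920926436711), np.float64(232.3310675600382)) grip top (np.float64(179.47355489988382), np.float64(227.3975288618045))
[]
side handle [(0.56, array([188.3, 250.6]))]
side socket_mouth [(0.87, array([210.6, 248.3])), (0.6, array([240.7, 292.5]))]
expect tip (np.float64(189.99327932729702), np.float64(248.09725221104173)) mouth (np.float64(213.44136061269873), np.float64(248.92615271793989)) grip top (np.float64(139.96762464844213), np.float64(246.32882220534094))
[{'rect': [246.3, 137.2, 255.1, 191.1], 'p': 0.95}]
7.8417 [0.51154842 0.03342548 0.21985246] [-0.9200269  -0.34021502 -2.50252854]
```

View pics/d.png

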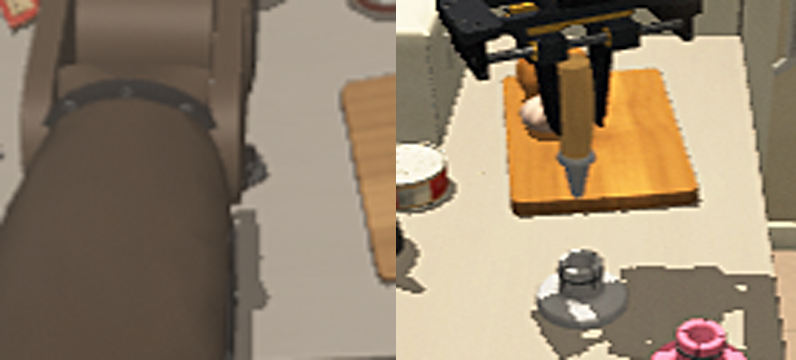

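The side view shows the tip at (190.8, 248.8) directly above the mouth at (212.8, 249.7). The column matches, and the row suggests the head is 1–2 mm further in −y. I'll lower it guarded.

```bash
cat > d.py <<'E'
from h import *
p=np.array([.5112,.0315])
print(robot.servo_line([*p,.15],v=.08))
robot.wait(.2);f0=np.array(current_ft_force());print(f0)
h=robot.servo_line([*p,.095],v=.02,until_force=4)
print(h,current_tcp_pos(),np.array(current_ft_force())-f0,current_moment(),current_grip_width(),current_t())
np.save("f0.npy",f0)
im=snapshot("side");cv2.imwrite("pics/side2.png",im[:,:,::-1])
cv2.imwrite("pics/e.png",cv2.resize(im[150:250,190:320,::-1],(520,400),interpolation=2))
E
python3 d.py
```

```text
False
[-0.86395981  0.4973772  -1.62552838]
True [0.51114103 0.03198648 0.12297629] [ 1.24038855  2.33614732 -0.65360308] [ 0.56896823 -0.26139274 -0.0028905 ] 0.02958184801055554 10.5083
```

View pics/e.png

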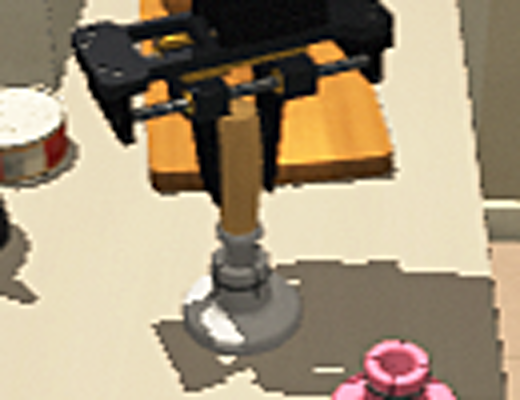

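The shank is in the socket and leans on the −y/−x wall. I'll shift to relieve the side force, then press in small steps.

```bash
cat > e.py <<'E'
from h import *
f0=np.load("f0.npy")
def F(n=5):
    a=[]
    for _ in range(n): robot.wait(.02);a.append(current_ft_force())
    return np.mean(a,0)-f0
p=np.array(current_tcp_pos());print(F())
for i in range(60):
    f=F()
    if i%4==0: print(np.round(p*1e3,1),np.round(current_tcp_pos(),4),np.round(f,2),np.round(current_moment(),2),round(current_t(),2))
    if f[2]>20.5 or p[2]<.095 or current_t()>30: break
    p[:2]+=np.clip(f[:2]*.0003,-.0008,.0008)
    p[2]-= .0015 if f[2]<2 else .0005 if f[2]<12 else .00025
    robot.servo_line(p,v=.02)
print(np.round(p*1e3,1),np.round(current_tcp_pos(),4),np.round(F(),2),current_moment(),current_grip_width(),current_t())
E
python3 e.py
```

```text
[ 2.34765534  2.15831851 -0.52712693]
[511.1  32.  123.1] [0.511  0.0319 0.1232] [ 1.72  2.29 -0.57] [ 0.59 -0.25  0.04] 10.72
[512.4  33.2 117.1] [0.5121 0.0332 0.1169] [ 0.05  0.45 -1.05] [0.25 0.39 0.02] 12.06
[511.1  34.1 111.1] [0.5115 0.034  0.1114] [-1.21 -0.57  6.54] [-0.03  0.43 -0.03] 13.39
[509.8  34.1 109.6] [0.5112 0.034  0.1109] [-0.46 -0.19 17.63] [0.04 0.37 0.02] 14.72
[509.3  34.2 108.8] [0.5111 0.034  0.1106] [-0.18  0.16 21.3 ] [-0.00624116  0.35643161 -0.01931205] 0.03003354174177555 15.8083
```

```bash
cat > g.py <<'E'
from h import *
f0=np.load("f0.npy")
p=np.array(current_tcp_pos())
robot.servo_line([*p[:2],p[2]+.015],v=.03);robot.wait(.3)
print(np.array(current_ft_force())-f0,current_moment(),current_grip_width())
robot.servo_line([*p[:2],p[2]+.09],v=.1);robot.wait(.2)
print(np.array(current_ft_force())-f0,current_tcp_pos(),current_t())
b=np.array([.469,-.187])
robot.servo_line([*b,p[2]+.09],v=.12)
robot.wait(.2);print(np.array(current_ft_force())-f0,current_t())
for c in("top","side"):
    im=snapshot(c);cv2.imwrite(f"pics/{c}3.png",im[:,:,::-1])
    print(c,"board",[(r["p"],np.round(onz(c,*r["at"],0),3)) for r in pinpoint(c,"board")[:1]])
a=cv2.imread("pics/top3.png")[140:250,260:390];b=cv2.imread("pics/side3.png")[80:220,190:310]
cv2.imwrite("pics/f.png",np.hstack([cv2.resize(a,(390,330),interpolation=2),cv2.resize(b,(400,467),interpolation=2)[:330]]))
E
python3 g.py
```

```text
[ 0.66284775 -0.77519698 -6.41676173] [-0.09645476  0.02906663  0.012631  ] 0.029720057124132084
[ 1.42625593 -1.63488623 -5.31765101] [0.51089319 0.03402441 0.1999817 ] 17.9167
[ 1.20521882  0.19268557 -5.55439148] 20.1417
top board []
side board []
```

View pics/f.png

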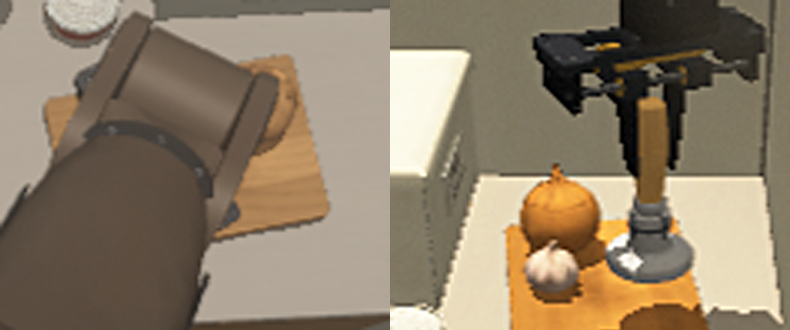

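The head holds: the load rose by about 5.5 N. I'll lower it onto the free part, guarded.

```bash
cat > i.py <<'E'
from h import *
b=[.469,-.187]
robot.servo_line([*b,.142],v=.08);robot.wait(.3)
f1=np.array(current_ft_force())
h=robot.servo_line([*b,.124],v=.012,until_force=4);robot.wait(.1)
print(h,current_tcp_pos(),np.array(current_ft_force())-f1,current_moment(),current_t())
im=snapshot("side");cv2.imwrite("pics/side4.png",im[:,:,::-1])
cv2.imwrite("pics/g.png",cv2.resize(im[100:220,190:310,::-1],(500,500),interpolation=2))
E
python3 i.py
```

```text
True [ 0.4689897  -0.18701317  0.13269997] [-0.98814606  0.16008922 12.95649158] [ 0.00591261  0.09427472 -0.01602974] 22.4833
```

View pics/g.png

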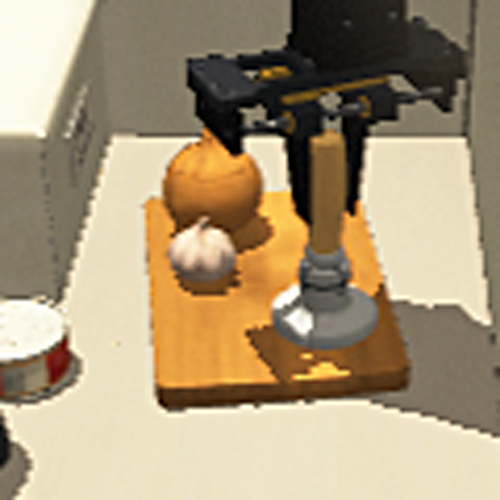

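It made contact at the expected height, with the disc wholly on the free part and clear of the garlic. Now I release it.

```bash
cat > j.py <<'E'
from h import *
p=np.array(current_tcp_pos())
robot.servo_line(p+[0,0,.0003],v=.01)
fingers.ungrasp();robot.wait(.3)
robot.servo_line(p+[0,0,.13],v=.1)
robot.move_pose([.45,.15,.27],down(D))
print(current_t())
for c in("top","side"):
    im=snapshot(c);cv2.imwrite(f"pics/{c}5.png",im[:,:,::-1])
    print(c,[(n,np.round(r["at"],1),np.round(onz(c,*r["at"],.022),3)) for n in("head","onion","garlic") for r in pinpoint(c,n)[:2]])
a=cv2.imread("pics/top5.png")[150:240,265:385];b=cv2.imread("pics/side5.png")[100:220,190:310]
cv2.imwrite("pics/k.png",np.hstack([cv2.resize(a,(400,300),interpolation=2),cv2.resize(b,(390,390),interpolation=2)[:300]]))
E
python3 j.py
```

```text
27.0167
top [('head', array([207.3, 302.7]), array([ 0.469, -0.191,  0.022])), ('head', array([231.6, 206.1]), array([0.405, 0.122, 0.022])), ('onion', array([175.4, 343.1]), array([ 0.569, -0.33 ,  0.022])), ('garlic', array([177.7, 321.3]), array([ 0.564, -0.258,  0.022]))]
side [('head', array([177.5, 267.1]), array([ 0.468, -0.183,  0.022])), ('head', array([256.4, 285.7]), array([0.418, 0.153, 0.022])), ('onion', array([151.2, 239.1]), array([ 0.57 , -0.348,  0.022])), ('garlic', array([164. , 235.8]), array([ 0.574, -0.262,  0.022]))]
```

View pics/k.png

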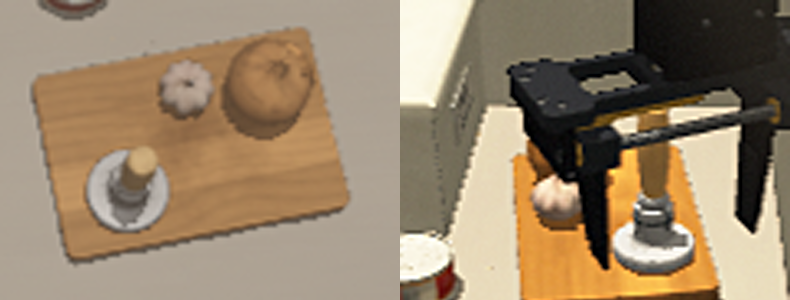

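The assembled pounder stands flat and upright at (0.469, −0.187), entirely on the board. The onion and garlic have not moved, and the arm is clear.

```bash
python3 -c "
from rig import robot;print(robot.close_job())"
```

```text
the job is handed in; nothing more can be done
None
```

The pounder is reassembled (shank pressed in at about 21 N, head held on lifting) and stands upright on the free part of the board, with the onion and garlic untouched; I handed it in at about 27 s, and the judge's result was not shown.

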